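# Unclamp a carrier strip and hold it level off its dowels

### The job

Release the toggle clamp: throw its lever right back to the stop so that the clamp arm swings up clear of the steel carrier strip. Take the strip by its thin-walled saddle with a light grip, 15 N at most or the walls fold, and lift it straight up off its two dowel pins without tipping it, since a loose copper clip lies in the saddle waiting to be welded. Hold it still and level at least 15 cm above the bench for two seconds, and finish while still holding it there; do not disturb the things lying beside the fixture.

Things in the scene. Friction and masses are not known exactly. Their poses are not given: they have to be found in the camera images.
- toggle_fixture: Toggle-clamp fixture fixed on the bench: base plate 90 x 150 x 12 mm, origin at the centre of its underside, x across, y from the work (-y) to the lever (+y), z up. A pad 36 mm wide at y -62..-12 and a bar 24 mm wide at y -150..-62, tops at z=20 mm, carry the strip; the bar has a foot 64 mm wide, 10 mm high at y -149..-127. The lever's hinge is at x=10, y=34, z=38 mm.
- clamp_foot (a point): Foot of the clamp arm, resting on the strip's end at fixture y=-38 mm with the clamp shut. The arm is 9 mm wide, hinged at fixture y=18, z=46 mm, top at z=60 when shut. Fully open it stands upright at fixture y -18..31, up to z=112 mm, clear of the strip's end (y=-31) by some 13 mm.
- dowel (a point): Top of one of the two upright dowel pins (5 mm thick) that locate the strip, at fixture x=0, y=-125, z=32.5 mm; the other stands at y=-55. The strip must rise 13 mm before it is off them.
- toggle_fixture_handle (a joint): Angle of the clamp's lever: 0 = upright, clamp shut and locked (lifting the strip cannot open it); 1.08 rad = right back at its stop, clamp arm fully up. It turns about the fixture's x axis, its top moving to fixture +y, and carries the arm with it, slowly at first. Pushing the grip takes 2 to 6 N. It stays where it is left.
- lever_knob (a point): Centre of the lever's plastic grip, 76 mm from the lever's hinge; with the clamp shut at fixture x=15, y=34, z=114 mm. The grip is a rounded bar along the lever from 36 to 96 mm from the hinge, 16 mm wide (fixture x) and 14 mm thick (y).
- carrier_strip: The work: plain steel strip 30 mm wide (x), 104 long (y), 2 thick, axes as the fixture's; origin at the centre of its underside, on the pad at fixture x=0, y=-83, z=20 mm. 7 mm holes at y=28 and y=-42 sit on the dowels. Two upright walls in its middle, 2 mm thick, 40 mm long, outsides at x=-15 and 15, reach z=32 mm: the saddle. About 0.12 kg, balanced about its origin.
- saddle (a point): Point in the middle of the strip's saddle, 20 mm above the strip's underside: the place to grip, fingers outside the two walls, closing along the strip's x axis (30 mm wide).
- loose_clip: Loose copper clip, bent, 8 x 26 x 9 mm, lying lengthwise on the strip's floor between the two walls of the saddle. Origin at the centre of its underside.
- pen: Bystander: a marker pen 135 mm long, 17 mm thick, lying beside the fixture. Origin under its middle.
- square_block: Bystander: a ground steel block 25 x 25 x 12 mm beside the fixture. Origin under its middle.
- hex_key: Bystander: a bent hex key 39 x 105 x 8 mm beside the fixture. Origin under its middle.

How it is judged:
By the outcome, as a careful person would: the job done as asked, in the order asked, and still so for the second after the job is handed in, while the arm keeps its last pose, push and grip.
It also fails if it takes over 54 s, if anything falls off the work surface, if the arm or the gripper's body presses on something with over 40 N, if the wrist force passes 120 N, or if a joint passes its speed limit or range.

### The arm

A 7-joint arm with a two-finger parallel gripper is mounted at the origin on a cart in front of the work surface, level with it; the furniture and walls round the work are solid. World frame = base frame: x ahead of the robot, y to its left, z up, the work surface at z = 0. Lengths are in m, angles in rad, forces in N, time in s.
With the tool pointing down it reaches from about 0.4 to 0.85 m from the base axis. Payload 10.4 kg.
Tool frame: the origin (TCP) lies between the finger pads; the fingertips stand 19 mm ahead of it and the grasp point (between the pads) is the TCP; z points along the fingers, y is the line along which they close (so a half turn about z gives the same grasp; the last joint's range is limited). The gripper opens to 87 mm and grips with 3 to 60 N. Pads are 19 mm wide; open, the fingers measure 117 mm over their backs; the gripper's body (75 mm by 190 mm) begins 51 mm behind the grasp point.
Start: joints at [1.121, 0.332, -0.065, 1.46, 0.022, 1.35, -0.088], TCP at [0.259, -0.569, 0.242] pointing down, gripper open.
Joint ranges: [-2.6, 2.6], [-0.5, 2.12], [-1.47, 1.34], [0.16, 2.42], [-1.27, 4.41], [0.06, 2.06], [-2.6, 2.6]. Speed limits (rad/s): [2.22, 2.22, 2.79, 2.79, 3.14, 3.14, 3.14].

### API

Orientations are given as [roll, pitch, yaw] about the fixed x, y, z axes, in that order (R = Rz(yaw) Ry(pitch) Rx(roll)).
In Python, from rig import r, viewer, sign_off gives the robot as it stands. The module is installed in compiled form; this text tells all that it offers.
- The arm moves only by the tool carry_out, never from a script. Its argument "motion" is a list of rows, each an object with "travel": the shift along the tool's x, y, z scaled (see below), a list of three; "rotation": the turn, a rotation vector about the tool's x, y, z scaled (see below), a list of three. In form: [{"travel": [tx, ty, tz], "rotation": [wx, wy, wz]}, ...]. A call has 1 to 8 rows; each row is the pose to reach, as a shift and turn from the pose commanded when the call began, along the tool's axes at that moment; what a row does not reach only later rows make up. The controller multiplies each number of a shift by 25 cm and each number of a turn by 90 degrees. A row lasts 1/12 s, in which the tool goes at most 41.7 mm and 7.16 degrees, less where a joint would pass 70% of its speed; a pose out of reach is approached as far as the arm can. A call with a number of a shift or a turn outside -1 to 1 is refused whole. A call with a gripper value outside its range is refused whole. "jaw" is the opening, from 0 (shut) to 1 (fully open), set as the call begins (left out, the last holds). The fingers move at their own pace and stop on an object; "force" is the grip in N (left out, the last holds). Time passes only in rows, so rows that repeat a pose let the fingers close. It gives the time, the measured TCP pose, the force, the opening and the grip force at its end, in the units of the state.
- r.get_obs(): the state, without advancing time (a new reading comes with each control period).
- viewer.snapshot(name): name is "scene" or "top" or "wrist"; returns the picture (480x640x3 uint8, blue, green, red); there is no depth.
- viewer.camera_params(name): a dict with "fx", "fy", "cx", "cy" (pixels), "pose" (4x4, takes a point from camera to world coordinates); the wrist camera has in their place "hand_eye" (4x4, takes a point from camera to tool coordinates, whose origin is the TCP and whose axes are the flange's). Camera axes: x right, y up, looking along -z (the intrinsics and any distortion apply to the point x, -y, -z); pixel columns grow to the right and rows downward; lengths in m; the calibration is good to about 2 mm. The wrist camera is an equidistant fisheye: a pixel r from the principal point sees the ray r / f radians off the axis. A picture is of the moment at which its call begins: read the wrist's pose just before it. camera_params takes no time and is no camera call.
- sign_off(): hands the job in; it is judged then, once.
The state is a dict: "time": time; "joint_positions": joint angles; "dq": joint speeds; "tau": joint torques, N m; "eef_pos": TCP position; "tcp_rot": TCP orientation; "force": force on the tool from outside, world axes, zero at the start; "ft_torque": the same for the moment, N m; "grip_width": finger opening in m; "gripper_force": force on a finger pad.
Only numpy, scipy, OpenCV 4.12 (cv2) and the standard library are available. Lean on these libraries where they do the work, as an engineer would, in place of code of your own. Each camera call takes 0.05 s, during which the arm holds its last target. There are 200 camera calls.

## Working session

There is one attempt and no reset: what is moved stays moved. The work goes in short steps, Python scripts to look and compute and a tool call to move; the robot and the scene stay as the last step left them, time stands still between calls to the robot, and variables do not carry over. Pictures are saved under pics/ and viewed, at most 10 in all, crops included, and the job is handed in when it is done.

Besides the shell and the picture viewer there is one more tool, called after "Call:" as a command line: name --argument value ..., lists and objects as JSON in quotes. carry_out: Moves the arm, as the interface text tells. Shifts and turns lie within -1 to 1; 1 stands for 25 cm of shift or 90 degrees of turn. Its arguments: {"type":"object","properties":{"motion":{"type":"array","items":{"type":"object","properties":{"travel":{"type":"array","items":{"type":"number"}},"rotation":{"type":"array","items":{"type":"number"}}}}},"jaw":{"type":"number"},"force":{"type":"number"}},"required":["motion"]}

```bash
mkdir -p pics
python3 - <<'E'
from rig import r, viewer
import cv2
o=r.get_obs()
for k in("time","eef_pos","tcp_rot","force","grip_width"):print(k,o[k])
for n in("scene","top"):
    cv2.imwrite(f"pics/{n}0.png",viewer.snapshot(n));p=viewer.camera_params(n);print(n,p)
print(viewer.camera_params("wrist"))
E
```

```text
time 0.0
eef_pos [ 0.25856521 -0.56860573  0.24073851]
tcp_rot [-3.14018394e+00  1.04089527e-04  4.26854173e-01]
force [ 0.87006736 -0.75855718 -0.44741775]
grip_width 0.08692240485729746
scene {'fx': 608.3445988327978, 'fy': 608.3445988327978, 'cx': 337.89388336203996, 'cy': 235.98225426890323, 'pose': array([[-0.68918738,  0.38801288, -0.6119369 , -0.05854575],
       [-0.72440382, -0.35017797,  0.59381352,  0.89641236],
       [ 0.01612047,  0.85253821,  0.52241625,  0.52872062],
       [ 0.        ,  0.        ,  0.        ,  1.        ]])}
top {'fx': 488.36301742308814, 'fy': 488.36301742308814, 'cx': 314.3943245633196, 'cy': 236.05642063388066, 'pose': array([[ 0.00210081,  0.99284512, -0.11939073,  0.40313508],
       [-0.99994105,  0.00335756,  0.01032618,  0.39951702],
       [ 0.01065316,  0.119362  ,  0.99279365,  0.92604831],
       [ 0.        ,  0.        ,  0.        ,  1.        ]])}
{'fx': 371.64829954431775, 'fy': 371.64829954431775, 'cx': 309.86629510520737, 'cy': 240.84003137315474, 'hand_eye': array([[ 5.33295100e-04,  9.60287252e-01,  2.79012740e-01,
         7.67098175e-02],
       [ 9.99999227e-01, -8.25614546e-04,  9.30181311e-04,
        -7.48180257e-04],
       [ 1.12359823e-03,  2.79012028e-01, -9.60286950e-01,
        -1.44049475e-01],
       [ 0.00000000e+00,  0.00000000e+00,  0.00000000e+00,
         1.00000000e+00]])}
```

View pics/scene0.png

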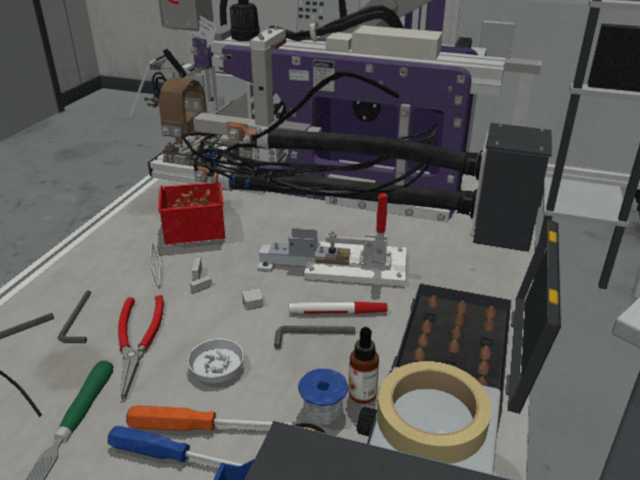

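View pics/top0.png

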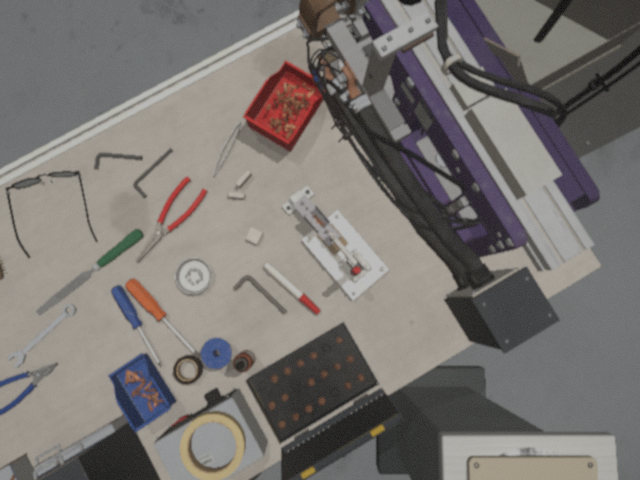

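The scene view shows the fixture around (345,260), red lever at (382,213) and its foot end at (265,265). The top view shows the plate around (345,255), lever at (355,268), foot end at (298,200), and the pen and hex key on its lower left. I'll enlarge both.

Run:
```python
import cv2,numpy as np
a=cv2.imread("pics/scene0.png")[185:295,245:420];b=cv2.imread("pics/top0.png")[180:305,275:395]
a=cv2.resize(a,None,fx=4.5,fy=4.5,interpolation=cv2.INTER_CUBIC);b=cv2.resize(b,None,fx=4.8,fy=4.8,interpolation=cv2.INTER_CUBIC)
for im,s,x0,y0 in((a,4.5,245,185),(b,4.8,275,180)):
    for v in range(0,200,20):
        cv2.putText(im,str(x0+v),(int(v*s),10),0,.35,(255,0,255),1);cv2.putText(im,str(y0+v),(0,int(v*s)+5),0,.35,(255,0,255),1)
cv2.imwrite("pics/a.png",a);cv2.imwrite("pics/b.png",b)
```

```text
(no output)
```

View pics/a.png

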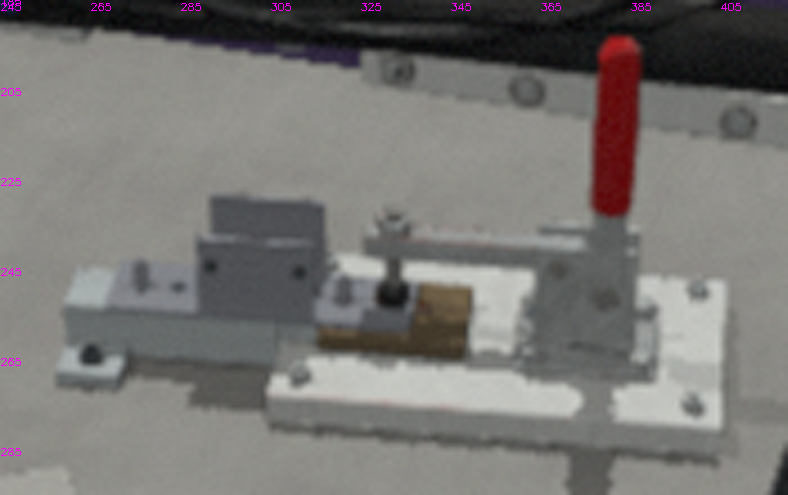

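View pics/b.png

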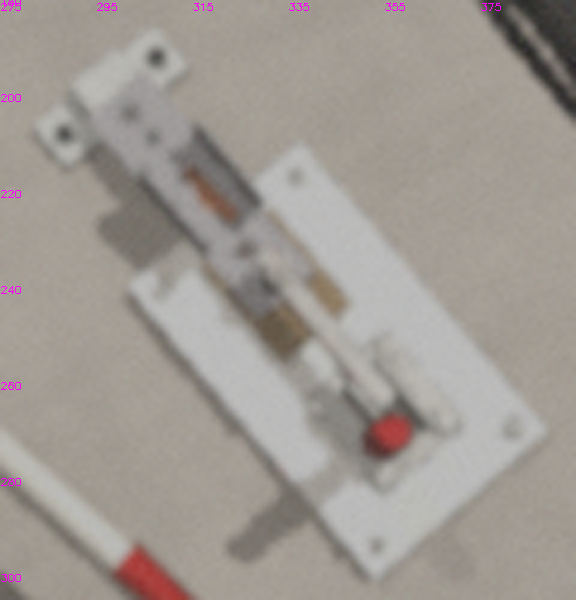

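The crops are clear. Plate-top corners in the top view are at (337.5,209.8), (388.5,269.2), (353.1,300.2) and (302.1,240.4), and the work end is up-left. Saddle wall tops show in both views: scene (288.8,237.9)-(317.2,239.9) near and (291.7,228.8)-(316.8,230.8) far. The red lever's top is at scene (382.6,194).

```bash
cat > h.py <<'E'
import numpy as np,cv2
from rig import r,viewer
from scipy.spatial.transform import Rotation as R
def ray(n,uv):
    p=viewer.camera_params(n);d=np.array([(uv[0]-p["cx"])/p["fx"],-(uv[1]-p["cy"])/p["fy"],-1]);T=p["pose"]
    d=T[:3,:3]@d;return T[:3,3],d/np.linalg.norm(d)
def plane(n,uv,z):
    c,d=ray(n,uv);return c+d*(z-c[2])/d[2]
def tri(a,b,na="scene",nb="top"):
    c,d=ray(na,a);e,f=ray(nb,b);s=np.linalg.lstsq(np.c_[d,-f],e-c,rcond=None)[0]
    p,q=c+d*s[0],e+f*s[1];return (p+q)/2,np.linalg.norm(p-q)
def fit(src,dst):
    s,t=src-src.mean(0),dst-dst.mean(0);a=np.arctan2((s[:,0]*t[:,1]-s[:,1]*t[:,0]).sum(),(s*t).sum())
    M=np.array([[np.cos(a),-np.sin(a)],[np.sin(a),np.cos(a)]]);return a,dst.mean(0)-M@src.mean(0),np.linalg.norm(src@M.T+dst.mean(0)-M@src.mean(0)-dst,axis=1)
E
python3 - <<'E'
from h import *
np.set_printoptions(precision=4,suppress=True)
b=lambda u,v:(275+u/4.8-.4,180+v/4.8-.4)
s=lambda u,v:(245+u/4.5-.4,185+v/4.5-.4)
C=[b(300,143),b(545,428),b(375,577),b(130,290)]
W=np.array([plane("top",c,.012)[:2] for c in C])
L=np.array([[1,-1],[1,1],[-1,1],[-1,-1]])*[.045,.075]
print(W,[np.linalg.norm(W[i]-W[i-1]) for i in range(4)])
for sg in(1,-1):print(fit(L*[sg,1],W))
S=[s(267,390),s(725,430),s(725,282)]
print("scene corners",[plane("scene",c,.012) for c in S])
for n,A,B in(("near work",(197,238),(143,175)),("near lev",(325,247),(208,255)),("far work",(210,197),(195,125)),("far lev",(323,206),(262,205)),("lever top",(619,40),(390,432))):
    print(n,*tri(s(*A),b(*B)))
for n in("scene","top"):
    im=cv2.imread(f"pics/{n}0.png").astype(int);m=((im[...,2]>100)&(im[...,1]<70)&(im[...,0]<70)).astype(np.uint8)
    k=cv2.connectedComponentsWithStats(m);print(n,[(k[2][i],k[3][i]) for i in range(1,k[0]) if k[2][i][4]>25])
E
```

```text
[[0.5642 0.347 ]
 [0.4518 0.2517]
 [0.394  0.3186]
 [0.5055 0.4139]] [np.float64(0.08903873129021729), np.float64(0.14733433057315554), np.float64(0.08834672488894606), np.float64(0.14668996911712542)]
(np.float64(2.2699714774671733), array([0.4789, 0.3328]), array([0.089 , 0.0897, 0.0887, 0.09  ]))
(np.float64(2.2792827837318637), array([0.4789, 0.3328]), array([0.001 , 0.002 , 0.0014, 0.0021]))
scene corners [array([0.5079, 0.4155, 0.012 ]), array([0.3911, 0.3206, 0.012 ]), array([0.45  , 0.2529, 0.012 ])]
near work [0.5461 0.41   0.0508] 0.0037307897446547896
near lev [0.5144 0.384  0.0514] 7.765945666525885e-05
far work [0.5649 0.3898 0.0504] 0.0021193103383354383
far lev [0.5347 0.3647 0.0502] 0.00293475998176983
lever top [0.4438 0.324  0.1349] 3.775978491760179e-05
scene [(array([167,   0,  12,   4,  26], dtype=int32), array([172.3077,   1.2308])), (array([159, 181,  64,  34, 377], dtype=int32), array([190.8302, 202.5703])), (array([163, 182,  50,  15, 145], dtype=int32), array([184.9931, 188.1034])), (array([378, 193,   9,  17,  84], dtype=int32), array([381.2738, 199.3929]))
[... 557 characters left out ...]
55, 302,  32,   9, 235], dtype=int32), array([369.6638, 305.8511])), (array([127, 413,  87,  17, 897], dtype=int32), array([167.8662, 422.7536]))]
top [(array([278,  62,  35,  16,  75], dtype=int32), array([296.7333,  69.8   ])), (array([ 245,   72,   77,   72, 1956], dtype=int32), array([284.0061, 108.1391])), (array([295,  96,  10,   9,  32], dtype=int32), array([299.6875,  99.25  ])), (array([159, 178,  31,  45, 200], dtype=int32), array([172.375, 199.115])), (array([170, 191,  36,  40, 164], dtype=int32), array([187.3902, 212.2195])), (array([352, 267,   7,   7,  32], dtype=int32), array([355.2812, 269.75  ])), (array([300, 296,  19,  17, 121], dtype=int32), array([308.7934, 304.0661]))]
```

The fits agree: fixture origin ≈ (0.479,0.333), x axis at ≈130.5°, saddle tops z≈0.051, and lever top ≈ (0.444,0.323,0.134). Before travelling I'll check how tall the obstacles are: the black box and the hoses.

Run:
```python
from h import *
np.set_printoptions(precision=3,suppress=True)
for A,B in(((484,150),(446,303)),((488,127),(512,272)),((551,130),(556,315)),((541,155),(507,350))):print(*tri(A,B))
s=cv2.imread("pics/scene0.png")[90:260,200:600];t=cv2.imread("pics/top0.png")[0:360,290:610]
s=cv2.resize(s,None,fx=1.1,fy=1.1);t=cv2.resize(t,None,fx=1.1,fy=1.1)
o=np.zeros((600,800,3),np.uint8);o[:s.shape[0],:s.shape[1]]=s;o[200:200+t.shape[0],445:445+t.shape[1]]=t
cv2.imwrite("pics/c.png",o)
```

```text
[0.385 0.187 0.18 ] 0.014973652318285471
[0.438 0.086 0.174] 0.0010883263777613748
[0.37  0.017 0.17 ] 0.00825340128621112
[0.325 0.101 0.169] 0.012701463553348549
```

View pics/c.png

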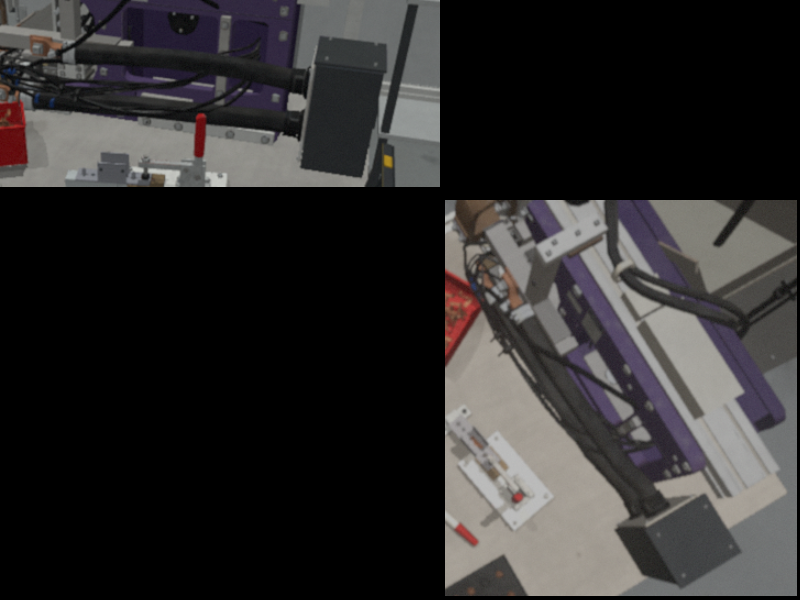

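The box's top is about 0.175 high at x 0.33–0.44, y 0.02–0.17, and the hoses run about 10 cm off the fixture's far side. I'll check the purple machine and hose heights as well.

Run:
```python
from h import *
np.set_printoptions(precision=3,suppress=True)
for A,B in(((470,72),(522,245)),((470,210),(522,245)),((540,65),(592,240)),((475,158),(468,275)),((471,202),(455,290)),((400,150),(436,235)),((400,205),(415,245)),((440,55),(560,150))):print(A,*tri(A,B))
# scene-ray heights over candidate depth
for A in((470,72),(540,65),(445,30)):
    c,d=ray("scene",A);print(A,[c+d*t for t in(.9,1.1,1.3)])
```

```text
(470, 72) [0.472 0.106 0.258] 0.00045363557019809173
(470, 210) [ 0.509 -0.024 -0.047] 0.013678486116108066
(540, 65) [ 0.456 -0.017  0.247] 0.05958272061105939
(475, 158) [0.429 0.138 0.138] 0.015505340481818753
(471, 202) [0.412 0.144 0.07 ] 0.00015903428303470533
(400, 150) [0.507 0.202 0.145] 0.019457966572763677
(400, 205) [0.496 0.213 0.055] 0.008841772464899637
(440, 55) [0.603 0.03  0.244] 0.02349212339232651
(470, 72) [array([0.424, 0.177, 0.283]), array([0.531, 0.018, 0.228]), array([ 0.638, -0.142,  0.174])]
(540, 65) [array([0.347, 0.127, 0.3  ]), array([ 0.438, -0.045,  0.249]), array([ 0.528, -0.216,  0.198])]
(445, 30) [array([0.464, 0.19 , 0.335]), array([0.581, 0.033, 0.291]), array([ 0.697, -0.124,  0.248])]
```

Call:
carry_out --motion '[{"travel": [0, 0, -0.2], "rotation": [0, 0, 0]}, {"travel": [0, 0, -0.4], "rotation": [0, 0, 0]}, {"travel": [0, 0, -0.6], "rotation": [0, 0, 0]}, {"travel": [0, 0, -0.72], "rotation": [0, 0, 0]}, {"travel": [0, 0, -0.72], "rotation": [0, 0, 0]}]' --jaw 0 --force 10

```text
time: 0.52
eef_pos: [0.259, -0.5693, 0.4282]
tcp_rot: [3.134, -0.001, 0.427]
force: [0.6, -0.0, 0.8]
grip_width: 0.0617
gripper_force: 0.0
```

Call:
carry_out --motion '[{"travel": [1.0, -0.7, 0]}, {"travel": [1.0, -0.7, 0]}, {"travel": [1.0, -0.7, 0]}, {"travel": [1.0, -0.7, 0]}, {"travel": [1.0, -0.7, 0]}, {"travel": [1.0, -0.7, 0]}, {"travel": [1.0, -0.7, 0]}, {"travel": [1.0, -0.7, 0]}]'

```text
invalid input
```

Call:
carry_out --motion '[{"travel": [1.0, -0.7, 0], "rotation": [0, 0, 0]}, {"travel": [1.0, -0.7, 0], "rotation": [0, 0, 0]}, {"travel": [1.0, -0.7, 0], "rotation": [0, 0, 0]}, {"travel": [1.0, -0.7, 0], "rotation": [0, 0, 0]}, {"travel": [1.0, -0.7, 0], "rotation": [0, 0, 0]}, {"travel": [1.0, -0.7, 0], "rotation": [0, 0, 0]}, {"travel": [1.0, -0.7, 0], "rotation": [0, 0, 0]}, {"travel": [1.0, -0.7, 0], "rotation": [0, 0, 0]}]'

```text
time: 1.18
eef_pos: [0.4171, -0.2998, 0.4218]
tcp_rot: [-3.141, -0.002, 0.435]
force: [-0.2, -0.1, -0.2]
grip_width: 0.0081
gripper_force: 0.0
```

Call:
carry_out --motion '[{"travel": [0.64, -0.9, 0], "rotation": [0, 0, -0.06]}, {"travel": [0.64, -0.9, 0], "rotation": [0, 0, -0.12]}, {"travel": [0.64, -0.9, 0], "rotation": [0, 0, -0.17]}, {"travel": [0.64, -0.9, 0], "rotation": [0, 0, -0.17]}, {"travel": [0.64, -0.9, 0], "rotation": [0, 0, -0.17]}, {"travel": [0.64, -0.9, 0], "rotation": [0, 0, -0.17]}, {"travel": [0.64, -0.9, 0], "rotation": [0, 0, -0.17]}, {"travel": [0.64, -0.9, 0], "rotation": [0, 0, -0.17]}]'

```text
time: 1.85
eef_pos: [0.4667, -0.0285, 0.4217]
tcp_rot: [-3.141, -0.001, 0.703]
force: [0.5, -0.5, 0.4]
grip_width: 0.0003
gripper_force: 0.0
```

Call:
carry_out --motion '[{"travel": [0.85, -0.86, 0], "rotation": [0, 0, 0]}, {"travel": [0.85, -0.86, 0], "rotation": [0, 0, 0]}, {"travel": [0.85, -0.86, 0], "rotation": [0, 0, 0]}, {"travel": [0.85, -0.86, 0], "rotation": [0, 0, 0]}, {"travel": [0.85, -0.86, 0], "rotation": [0, 0, 0]}, {"travel": [0.85, -0.86, 0.1], "rotation": [0, 0, 0]}, {"travel": [0.85, -0.86, 0.3], "rotation": [0, 0, 0]}, {"travel": [0.85, -0.86, 0.4], "rotation": [0, 0, 0]}]'

```text
time: 2.52
eef_pos: [0.4912, 0.2608, 0.3414]
tcp_rot: [-3.141, -0.004, 0.697]
force: [1.1, -0.5, -0.8]
grip_width: 0.0
gripper_force: 0.0
```

Run:
```python
from h import *
o=r.get_obs();im=viewer.snapshot("wrist")
np.savez("w1.npz",p=o["eef_pos"],r=o["tcp_rot"]);cv2.imwrite("pics/w1.png",im);print(o["eef_pos"],o["tcp_rot"],o["joint_positions"])
```

```text
[0.49122147 0.26082125 0.34140187] [-3.14105349 -0.00371649  0.69737755] [ 0.13414767  0.23161905 -0.83623845  1.44826709  0.17074105  1.53332719
 -1.56784634]
```

View pics/w1.png

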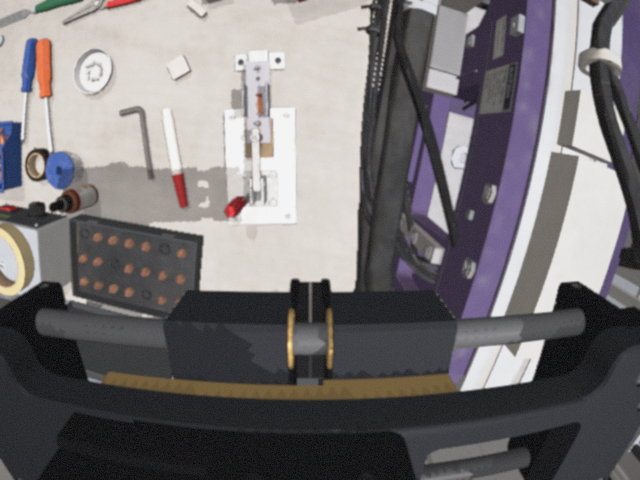

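The wrist view shows the fixture upright in the picture, with plate corners around (225,108), (295,108), (296,222) and (229,222). The saddle is at (259,100), the lever tip at (235,206), and the closed fingers at the bottom centre. I'll go lower, in front of the lever, for a second view.

Call:
carry_out --motion '[{"travel": [0.14, -0.34, 0.1], "rotation": [0, 0, -0.005]}, {"travel": [0.14, -0.34, 0.2], "rotation": [0, 0, -0.005]}, {"travel": [0.14, -0.34, 0.36], "rotation": [0, 0, -0.005]}, {"travel": [0.14, -0.34, 0.36], "rotation": [0, 0, -0.005]}, {"travel": [0.14, -0.34, 0.36], "rotation": [0, 0, -0.005]}, {"travel": [0.14, -0.34, 0.36], "rotation": [0, 0, -0.005]}]'

```text
time: 3.07
eef_pos: [0.4641, 0.3439, 0.2508]
tcp_rot: [-3.142, 0.002, 0.702]
force: [0.5, -0.2, 0.7]
grip_width: 0.0004
gripper_force: 0.0
```

Run:
```python
from h import *
o=r.get_obs();im=viewer.snapshot("wrist")
np.savez("w2.npz",p=o["eef_pos"],r=o["tcp_rot"]);cv2.imwrite("pics/w2.png",im);print(o["eef_pos"],o["tcp_rot"])
a=cv2.imread("pics/w1.png")[40:235,200:320]
a=cv2.resize(a,None,fx=3,fy=3,interpolation=cv2.INTER_CUBIC)
b=cv2.resize(im[0:300,120:420],None,fx=1.4,fy=1.4,interpolation=cv2.INTER_CUBIC)
out=np.zeros((600,800,3),np.uint8);out[:585,:360]=a;out[:420,370:790]=b;cv2.imwrite("pics/d.png",out)
```

```text
[0.46412944 0.34394144 0.25084368] [-3.14157531e+00  1.64688615e-03  7.01596653e-01]
```

View pics/d.png

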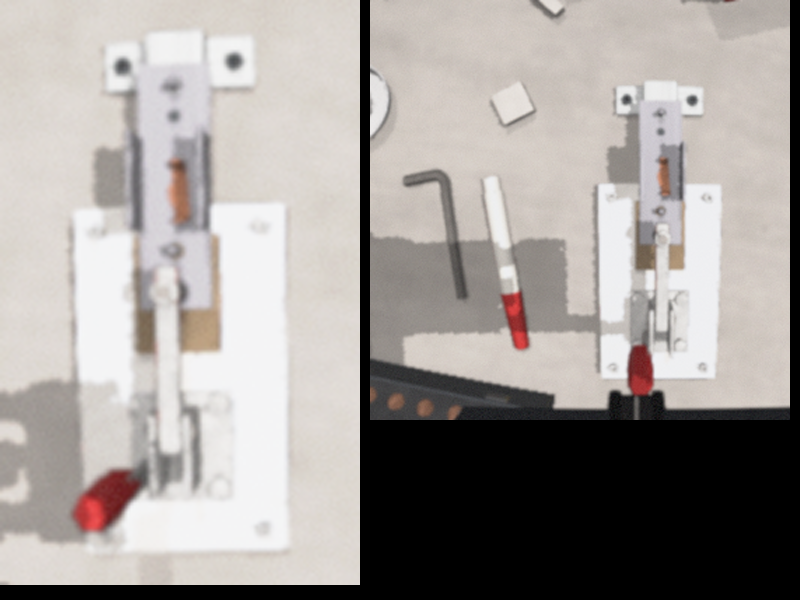

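Both wrist crops show the plate's corners, the two dowels (left crop (172,84),(172,250); right crop (660,113),(659,211)), the walls and the lever clearly.

```bash
cat >> h.py <<'E'
def wray(f,uv):
    p=viewer.camera_params("wrist");d=np.load(f);Rt=R.from_euler("xyz",d["r"]).as_matrix();H=p["hand_eye"]
    x,y=(uv[0]-p["cx"])/p["fx"],(uv[1]-p["cy"])/p["fy"];t=np.hypot(x,y)
    v=np.array([x/t*np.sin(t),-y/t*np.sin(t),-np.cos(t)])
    return d["p"]+Rt@H[:3,3],Rt@H[:3,:3]@v
def wpl(f,uv,z):
    c,d=wray(f,uv);return c+d*(z-c[2])/d[2]
def wtri(a,b,fa="w1.npz",fb="w2.npz"):
    c,d=wray(fa,a);e,f=wray(fb,b);s=np.linalg.lstsq(np.c_[d,-f],e-c,rcond=None)[0]
    p,q=c+d*s[0],e+f*s[1];return (p+q)/2,np.linalg.norm(p-q)
E
python3 - <<'E'
from h import *
np.set_printoptions(precision=4,suppress=True)
a=lambda u,v:(200+u/3-.33,40+v/3-.33)
b=lambda u,v:(120+(u-370)/1.4-.15,v/1.4-.15)
P={"TL":((72,209),(600,185)),"TR":((287,204),(721,184)),"BR":((290,549),(714,377)),"BL":((86,549),(600,377))}
L=np.array([[1,-1],[-1,-1],[-1,1],[1,1]])*[.045,.075]
D={"d1":((172,84),(660,113)),"d2":((172,250),(659,211)),"rw":((208,135),(684,145)),"rl":((208,230),(684,199)),"foot":((166,280),(662,231)),"lever":((92,516),(640,350))}
F=np.array([[0,-.125],[0,-.055]])
for f,g,i in(("w1.npz",a,0),("w2.npz",b,1)):
    W=np.array([wpl(f,g(*P[k][i]),.012)[:2] for k in P]+[wpl(f,g(*D[k][i]),.0325)[:2] for k in("d1","d2")])
    print(f,W[4:],fit(np.r_[L,F],W),fit(L,W[:4])[:2])
for k in{**P,**D}:
    A,B={**P,**D}[k];print(k,*wtri(a(*A),b(*B)))
E
```

```text
w1.npz [[0.5749 0.4158]
 [0.5219 0.3716]] (np.float64(2.2711433252287065), array([0.4801, 0.3361]), array([0.0012, 0.0009, 0.0009, 0.0011, 0.0012, 0.0002])) (np.float64(2.2715936879629335), array([0.4803, 0.3363]))
w2.npz [[0.574  0.4168]
 [0.5212 0.3728]] (np.float64(2.2727632614097057), array([0.4797, 0.3363]), array([0.0023, 0.0003, 0.0008, 0.001 , 0.0012, 0.0011])) (np.float64(2.2685506112381697), array([0.4801, 0.3361]))
TL [0.5091 0.4159 0.0289] 0.0006460807595752166
TR [0.5667 0.3497 0.0069] 0.0005997183355143986
BR [0.4515 0.2527 0.0079] 0.0005367256721300158
BL [0.3942 0.323  0.0119] 0.0005881067193240195
d1 [0.5751 0.4173 0.0258] 0.0003031536135630647
d2 [0.5214 0.3725 0.0258] 0.0002962251450812558
rw [0.5672 0.3899 0.0358] 9.817216049941193e-05
rl [0.5381 0.3652 0.0357] 0.00146240864002857
foot [0.5124 0.3637 0.0497] 0.00014040531425478958
lever [0.4419 0.3284 0.0944] 0.01798916576943087
```

Call:
carry_out --motion '[{"travel": [0.016, -0.02, 0.15], "rotation": [0, 0, 0]}, {"travel": [0.016, -0.02, 0.3], "rotation": [0, 0, 0]}, {"travel": [0.016, -0.02, 0.42], "rotation": [0, 0, 0]}, {"travel": [0.016, -0.02, 0.5], "rotation": [0, 0, 0]}, {"travel": [0.016, -0.02, 0.547], "rotation": [0, 0, 0]}, {"travel": [0.016, -0.02, 0.547], "rotation": [0, 0, 0]}, {"travel": [0.016, -0.02, 0.547], "rotation": [0, 0, 0]}]'

```text
time: 3.7
eef_pos: [0.4649, 0.351, 0.1159]
tcp_rot: [3.141, -0.002, 0.701]
force: [-0.9, -0.0, 0.7]
grip_width: 0.0005
gripper_force: 0.0
```

Call:
carry_out --motion '[{"travel": [-0.04, 0, -0.01], "rotation": [0, 0, 0]}, {"travel": [-0.064, 0, -0.012], "rotation": [0, 0, 0]}, {"travel": [-0.085, 0, -0.012], "rotation": [0, 0, 0]}, {"travel": [-0.108, 0, -0.011], "rotation": [0, 0, 0]}, {"travel": [-0.131, 0, -0.01], "rotation": [0, 0, 0]}, {"travel": [-0.153, 0, -0.005], "rotation": [0, 0, 0]}, {"travel": [-0.175, 0, 0.002], "rotation": [0, 0, 0]}, {"travel": [-0.196, 0, 0.009], "rotation": [0, 0, 0]}]'

```text
time: 4.37
eef_pos: [0.4264, 0.3192, 0.1123]
tcp_rot: [3.141, -0.001, 0.702]
force: [3.1, 2.6, 2.5]
grip_width: 0.0008
gripper_force: 2.5
```

Call:
carry_out --motion '[{"travel": [-0.029, 0, 0.016], "rotation": [0, 0, 0]}, {"travel": [-0.056, 0, 0.036], "rotation": [0, 0, 0]}, {"travel": [-0.068, 0, 0.047], "rotation": [0, 0, 0]}, {"travel": [-0.08, 0, 0.059], "rotation": [0, 0, 0]}, {"travel": [-0.091, 0, 0.072], "rotation": [0, 0, 0]}, {"travel": [-0.102, 0, 0.085], "rotation": [0, 0, 0]}, {"travel": [-0.102, 0, 0.085], "rotation": [0, 0, 0]}]'

```text
time: 4.95
eef_pos: [0.408, 0.3038, 0.0916]
tcp_rot: [3.141, -0.004, 0.702]
force: [5.9, 3.1, 7.9]
grip_width: 0.0005
gripper_force: 4.9
```

Call:
carry_out --motion '[{"travel": [-0.004, 0, 0.006], "rotation": [0, 0, 0]}, {"travel": [-0.008, 0, 0.012], "rotation": [0, 0, 0]}, {"travel": [-0.008, 0, 0.012], "rotation": [0, 0, 0]}]'

```text
time: 5.2
eef_pos: [0.4079, 0.3038, 0.0907]
tcp_rot: [3.141, -0.008, 0.702]
force: [5.0, 3.4, 23.4]
grip_width: 0.0001
gripper_force: 11.7
```

Run:
```python
from h import *
for n in("scene",):
    im=viewer.snapshot(n);cv2.imwrite("pics/s2.png",cv2.resize(im[150:300,230:460],None,fx=3,fy=3,interpolation=cv2.INTER_CUBIC))
```

```text
(no output)
```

View pics/s2.png

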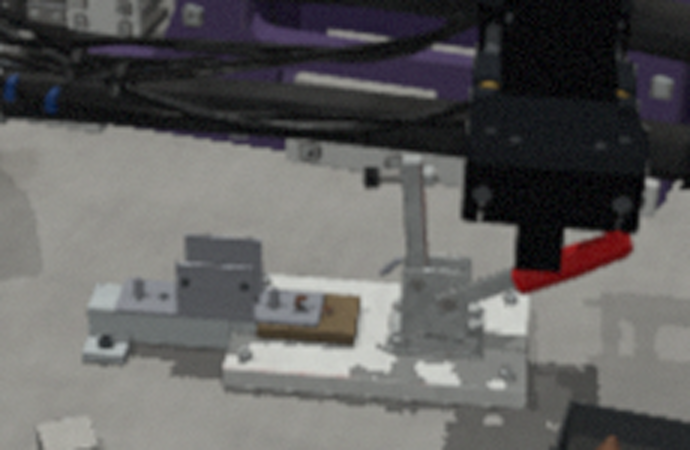

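The lever is at its stop: more push gave 24 N with no motion, and the picture shows the arm upright at (415,210), clear of the strip. I'll lift off, then cross to above the saddle.

Call:
carry_out --motion '[{"travel": [0, 0, -0.1], "rotation": [0, 0, 0]}, {"travel": [0, 0, -0.25], "rotation": [0, 0, 0]}, {"travel": [0, 0, -0.4], "rotation": [0, 0, 0]}, {"travel": [0.1, 0.01, -0.5], "rotation": [0, 0, 0]}, {"travel": [0.25, 0.04, -0.5], "rotation": [0, 0, 0]}, {"travel": [0.4, 0.06, -0.5], "rotation": [0, 0, 0]}, {"travel": [0.55, 0.08, -0.5], "rotation": [0, 0, 0]}, {"travel": [0.632, 0.09, -0.5], "rotation": [0, 0, 0]}]'

```text
time: 5.92
eef_pos: [0.5425, 0.3864, 0.2105]
tcp_rot: [3.142, 0.003, 0.7]
force: [-0.6, 0.6, 0.0]
grip_width: 0.0006
gripper_force: 0.0
```

Call:
carry_out --motion '[{"travel": [0, 0, 0], "rotation": [0, 0, 0]}, {"travel": [0, 0, 0], "rotation": [0, 0, 0]}, {"travel": [0, 0, 0], "rotation": [0, 0, 0]}, {"travel": [0, 0, 0], "rotation": [0, 0, 0]}, {"travel": [0, 0, 0], "rotation": [0, 0, 0]}, {"travel": [0, 0, 0], "rotation": [0, 0, 0]}]' --jaw 0.75

```text
time: 6.42
eef_pos: [0.5403, 0.3859, 0.2134]
tcp_rot: [3.141, -0.0, 0.702]
force: [1.1, 0.8, 0.0]
grip_width: 0.0324
gripper_force: 0.0
```

Run:
```python
from h import *
o=r.get_obs();im=viewer.snapshot("wrist")
np.savez("w3.npz",p=o["eef_pos"],r=o["tcp_rot"]);cv2.imwrite("pics/w3.png",im);print(o["eef_pos"],o["tcp_rot"])
b=im[60:360,150:490]
cv2.imwrite("pics/e.png",cv2.resize(b,None,fx=2,fy=2,interpolation=cv2.INTER_CUBIC))
```

```text
[0.54030026 0.38586821 0.21336962] [ 3.14069325e+00 -2.40958069e-04  7.01555113e-01]
```

View pics/e.png

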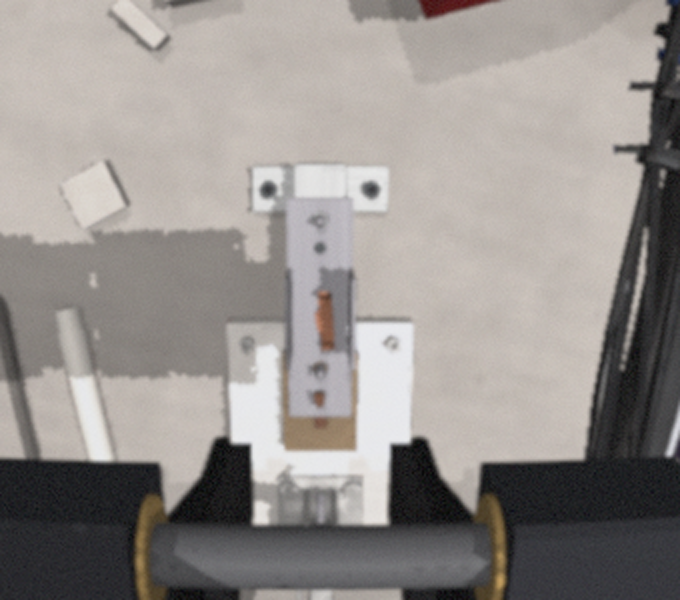

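The strip is now free and centred at crop column 320 with its walls at 288 and 353. The dowels are at (320,220) and (319,370), and the clip lies inside at (324,320). I'll compute the saddle position from this view.

Run:
```python
from h import *
np.set_printoptions(precision=4,suppress=True)
g=lambda u,v:(150+u/2-.25,60+v/2-.25)
f="w3.npz";o=np.load(f);M=R.from_euler("xyz",o["r"]).as_matrix()
q={k:wpl(f,g(*u),z) for k,u,z in(("d1",(320,220),.0325),("d2",(319,370),.0325),("lw",(288,270),.052),("ll",(288,352),.052),("rw",(353,268),.052),("rl",(353,352),.052),("e1l",(286,198),.022),("e1r",(351,198),.022),("e2l",(289,416),.022),("e2r",(352,416),.022))}
for k,v in q.items():print(k,v,"tool mm",(M.T@(v-o["p"])*1e3).round(1))
b=lambda u,v:(120+(u-370)/1.4-.15,v/1.4-.15)
for k,A,B in(("d1",(660,113),(320,220)),("d2",(659,211),(319,370)),("r wall w",(684,145),(353,268))):print(k,*wtri(b(*A),g(*B),"w2.npz",f))
```

```text
d1 [0.5758 0.4171 0.0325] tool mm [ 47.2  -1.1 180.9]
d2 [0.5233 0.3733 0.0325] tool mm [-21.1  -1.5 180.9]
lw [0.5526 0.4149 0.052 ] tool mm [ 28.1 -14.4 161.4]
ll [0.5254 0.3924 0.052 ] tool mm [ -7.2 -14.7 161.4]
rw [0.5707 0.3948 0.052 ] tool mm [ 29.   12.6 161.4]
rl [0.5433 0.3712 0.052 ] tool mm [ -7.2  13.  161.4]
e1l [0.5728 0.4346 0.022 ] tool mm [ 56.3 -16.4 191.4]
e1r [0.5917 0.4123 0.022 ] tool mm [ 56.3  12.8 191.4]
e2l [0.4939 0.3674 0.022 ] tool mm [-47.4 -16.  191.3]
e2r [0.5135 0.3443 0.022 ] tool mm [-47.4  14.3 191.4]
d1 [0.5751 0.417  0.0256] 0.0006286968100915145
d2 [0.5214 0.3721 0.0248] 0.0006290406035088068
r wall w [0.5684 0.3903 0.023 ] 0.0014408078175964952
```

Call:
carry_out --motion '[{"travel": [0.024, -0.005, 0], "rotation": [0, 0, 0]}, {"travel": [0.024, -0.005, 0], "rotation": [0, 0, 0]}, {"travel": [0.024, -0.005, 0.1], "rotation": [0, 0, 0]}, {"travel": [0.024, -0.005, 0.25], "rotation": [0, 0, 0]}, {"travel": [0.024, -0.005, 0.4], "rotation": [0, 0, 0]}, {"travel": [0.024, -0.005, 0.5], "rotation": [0, 0, 0]}, {"travel": [0.024, -0.005, 0.54], "rotation": [0, 0, 0]}, {"travel": [0.024, -0.005, 0.54], "rotation": [0, 0, 0]}]'

```text
time: 7.13
eef_pos: [0.5434, 0.3904, 0.0754]
tcp_rot: [-3.141, 0.004, 0.702]
force: [-1.1, 0.5, 1.0]
grip_width: 0.0651
gripper_force: 0.0
```

Run:
```python
from h import *
o=r.get_obs();im=viewer.snapshot("wrist");print(o["eef_pos"],o["tcp_rot"],o["grip_width"])
np.savez("w4.npz",p=o["eef_pos"],r=o["tcp_rot"])
a=cv2.resize(im[100:400,150:470],None,fx=1.55,fy=1.55,interpolation=cv2.INTER_CUBIC)
s=viewer.snapshot("scene")[160:300,230:380];s=cv2.resize(s,None,fx=2,fy=2,interpolation=cv2.INTER_CUBIC)
out=np.zeros((600,800,3),np.uint8);out[:a.shape[0],:a.shape[1]]=a;out[:280,500:]=s;cv2.imwrite("pics/f.png",out)
```

```text
[0.54339687 0.39041549 0.07536553] [-3.14114424  0.00410331  0.70191638] 0.06509359160703065
```

View pics/f.png

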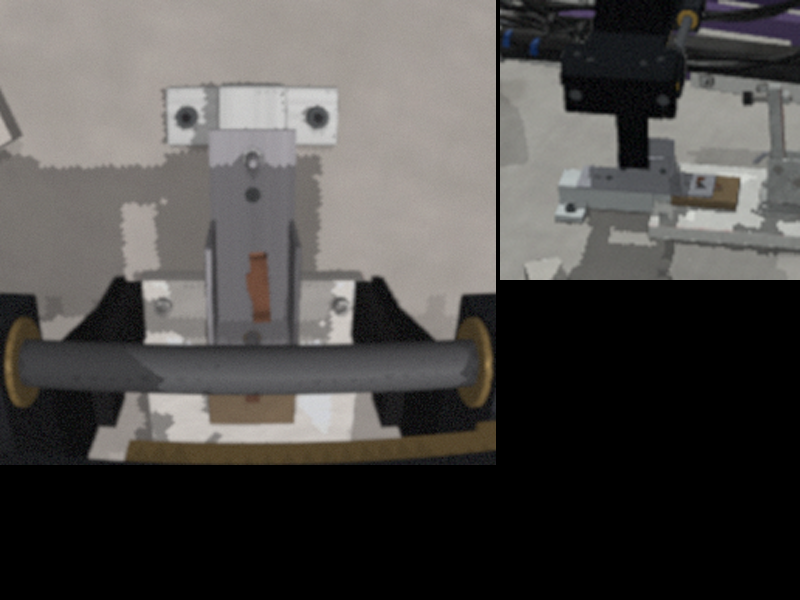

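The fingers straddle the saddle: inner edges are at 144 and 355 (mid 250), and the strip's middle is at 252.5, so it's within 1 mm. I'll check the along-strip position from the strip's end, the dowel and the scene view.

Run:
```python
from h import *
f="w4.npz";o=np.load(f);M=R.from_euler("xyz",o["r"]).as_matrix()
g=lambda u,v:(150+u/1.55,100+v/1.55)
for k,u,z,off in(("end",(252.5,129),.022,52),("d1",(252,160),.0325,42),("foot end L",(165,87),.010,66),("foot end R",(337,87),.01,66)):
    t=M.T@(wpl(f,g(*u),z)-o["p"])*1e3;print(k,t.round(1),"saddle x",(t[0]-off).round(1))
p=viewer.camera_params("scene")
def proj(X):
    c=p["pose"][:3,:3].T@(X-p["pose"][:3,3]);return p["cx"]-p["fx"]*c[0]/c[2],p["cy"]+p["fy"]*c[1]/c[2]
print("finger tip",[proj(o["p"]+M@np.array([x,-.047,.019])) for x in(-.01,0,.01)])
# saddle from both near and far wall mid at scene
u=(245+261/4.5-.4,185+242.5/4.5-.4);w=(245+266.5/4.5-.4,185+201.5/4.5-.4)
W=(plane("scene",u,.052)+plane("scene",w,.052))/2;print("scene saddle",W,(M.T@(W-o["p"])*1e3).round(1))
```

```text
end [51.6  0.7 53.2] saddle x -0.4
d1 [42.7  0.5 42.7] saddle x 0.7
foot end L [ 65.8 -30.9  65.1] saddle x -0.2
foot end R [65.9 31.5 65.1] saddle x -0.1
finger tip [(np.float64(302.4384124816118), np.float64(247.77040368565932)), (np.float64(295.5673709042684), np.float64(247.2955456509412)), (np.float64(288.70981321971186), np.float64(246.82161948874304))]
scene saddle [0.53926157 0.38914064 0.052     ] [-3.9 -1.7 23.4]
```

Call:
carry_out --motion '[{"travel": [0, 0.002, 0.04], "rotation": [0, 0, 0]}, {"travel": [0, 0.002, 0.08], "rotation": [0, 0, 0]}, {"travel": [0, 0.002, 0.11], "rotation": [0, 0, 0]}, {"travel": [0, 0.002, 0.13], "rotation": [0, 0, 0]}, {"travel": [0, 0.002, 0.138], "rotation": [0, 0, 0]}, {"travel": [0, 0.002, 0.138], "rotation": [0, 0, 0]}, {"travel": [0, 0.002, 0.138], "rotation": [0, 0, 0]}]'

```text
time: 7.82
eef_pos: [0.5448, 0.391, 0.0435]
tcp_rot: [-3.142, -0.0, 0.702]
force: [-0.2, -0.4, 0.2]
grip_width: 0.0652
gripper_force: 0.0
```

Call:
carry_out --motion '[{"travel": [0, 0, 0], "rotation": [0, 0, 0]}, {"travel": [0, 0, 0], "rotation": [0, 0, 0]}, {"travel": [0, 0, 0], "rotation": [0, 0, 0]}, {"travel": [0, 0, 0], "rotation": [0, 0, 0]}, {"travel": [0, 0, 0], "rotation": [0, 0, 0]}, {"travel": [0, 0, 0], "rotation": [0, 0, 0]}, {"travel": [0, 0, 0], "rotation": [0, 0, 0]}, {"travel": [0, 0, 0], "rotation": [0, 0, 0]}]' --jaw 0 --force 9

```text
time: 8.48
eef_pos: [0.5448, 0.3908, 0.0434]
tcp_rot: [3.141, 0.0, 0.702]
force: [-0.4, -0.4, 1.0]
grip_width: 0.0297
gripper_force: 9.0
```

Call:
carry_out --motion '[{"travel": [0, 0, 0], "rotation": [0, 0, 0]}, {"travel": [0, 0, -0.006], "rotation": [0, 0, 0]}, {"travel": [0, 0, -0.016], "rotation": [0, 0, 0]}, {"travel": [0, 0, -0.028], "rotation": [0, 0, 0]}, {"travel": [0, 0, -0.042], "rotation": [0, 0, 0]}, {"travel": [0, 0, -0.056], "rotation": [0, 0, 0]}, {"travel": [0, 0, -0.07], "rotation": [0, 0, 0]}, {"travel": [0, 0, -0.084], "rotation": [0, 0, 0]}]'

```text
time: 9.15
eef_pos: [0.5448, 0.3909, 0.0649]
tcp_rot: [3.141, -0.0, 0.702]
force: [-0.4, 0.1, -0.7]
grip_width: 0.0296
gripper_force: 9.0
```

Call:
carry_out --motion '[{"travel": [0, 0, -0.02], "rotation": [0, 0, 0]}, {"travel": [0, 0, -0.045], "rotation": [0, 0, 0]}, {"travel": [0, 0, -0.075], "rotation": [0, 0, 0]}, {"travel": [0, 0, -0.105], "rotation": [0, 0, 0]}, {"travel": [0, 0, -0.135], "rotation": [0, 0, 0]}, {"travel": [0, 0, -0.165], "rotation": [0, 0, 0]}, {"travel": [0, 0, -0.195], "rotation": [0, 0, 0]}, {"travel": [0, 0, -0.225], "rotation": [0, 0, 0]}]'

```text
time: 9.82
eef_pos: [0.5447, 0.3909, 0.1215]
tcp_rot: [3.141, -0.0, 0.702]
force: [0.1, -0.1, -1.0]
grip_width: 0.0301
gripper_force: 9.0
```

Call:
carry_out --motion '[{"travel": [0, 0, -0.03], "rotation": [0, 0, 0]}, {"travel": [0, 0, -0.07], "rotation": [0, 0, 0]}, {"travel": [0, 0, -0.12], "rotation": [0, 0, 0]}, {"travel": [0, 0, -0.17], "rotation": [0, 0, 0]}, {"travel": [0, 0, -0.22], "rotation": [0, 0, 0]}, {"travel": [0, 0, -0.27], "rotation": [0, 0, 0]}, {"travel": [0, 0, -0.31], "rotation": [0, 0, 0]}, {"travel": [0, 0, -0.33], "rotation": [0, 0, 0]}]'

```text
time: 10.48
eef_pos: [0.5451, 0.3913, 0.2053]
tcp_rot: [3.141, -0.002, 0.702]
force: [-0.3, 0.1, -1.2]
grip_width: 0.0296
gripper_force: 9.0
```

Call:
carry_out --motion '[{"travel": [0, 0, 0], "rotation": [0, 0, 0]}, {"travel": [0, 0, 0], "rotation": [0, 0, 0]}, {"travel": [0, 0, 0], "rotation": [0, 0, 0]}, {"travel": [0, 0, 0], "rotation": [0, 0, 0]}, {"travel": [0, 0, 0], "rotation": [0, 0, 0]}, {"travel": [0, 0, 0], "rotation": [0, 0, 0]}, {"travel": [0, 0, 0], "rotation": [0, 0, 0]}, {"travel": [0, 0, 0], "rotation": [0, 0, 0]}]'

```text
time: 11.15
eef_pos: [0.5447, 0.3908, 0.203]
tcp_rot: [3.142, 0.0, 0.702]
force: [0.3, 0.8, -1.0]
grip_width: 0.03
gripper_force: 9.0
```

Call:
carry_out --motion '[{"travel": [0, 0, 0], "rotation": [0, 0, 0]}, {"travel": [0, 0, 0], "rotation": [0, 0, 0]}, {"travel": [0, 0, 0], "rotation": [0, 0, 0]}, {"travel": [0, 0, 0], "rotation": [0, 0, 0]}, {"travel": [0, 0, 0], "rotation": [0, 0, 0]}, {"travel": [0, 0, 0], "rotation": [0, 0, 0]}, {"travel": [0, 0, 0], "rotation": [0, 0, 0]}, {"travel": [0, 0, 0], "rotation": [0, 0, 0]}]'

```text
time: 11.82
eef_pos: [0.5447, 0.3909, 0.2031]
tcp_rot: [3.141, -0.0, 0.702]
force: [-0.2, -0.3, -2.2]
grip_width: 0.0303
gripper_force: 9.0
```

Call:
carry_out --motion '[{"travel": [0, 0, 0], "rotation": [0, 0, 0]}, {"travel": [0, 0, 0], "rotation": [0, 0, 0]}, {"travel": [0, 0, 0], "rotation": [0, 0, 0]}, {"travel": [0, 0, 0], "rotation": [0, 0, 0]}, {"travel": [0, 0, 0], "rotation": [0, 0, 0]}, {"travel": [0, 0, 0], "rotation": [0, 0, 0]}, {"travel": [0, 0, 0], "rotation": [0, 0, 0]}, {"travel": [0, 0, 0], "rotation": [0, 0, 0]}]'

```text
time: 12.48
eef_pos: [0.5447, 0.3909, 0.2031]
tcp_rot: [3.142, 0.0, 0.702]
force: [-0.0, 0.0, -1.7]
grip_width: 0.0299
gripper_force: 9.0
```

Call:
carry_out --motion '[{"travel": [0, 0, 0], "rotation": [0, 0, 0]}, {"travel": [0, 0, 0], "rotation": [0, 0, 0]}, {"travel": [0, 0, 0], "rotation": [0, 0, 0]}, {"travel": [0, 0, 0], "rotation": [0, 0, 0]}, {"travel": [0, 0, 0], "rotation": [0, 0, 0]}, {"travel": [0, 0, 0], "rotation": [0, 0, 0]}, {"travel": [0, 0, 0], "rotation": [0, 0, 0]}, {"travel": [0, 0, 0], "rotation": [0, 0, 0]}]'

```text
time: 13.15
eef_pos: [0.5447, 0.3909, 0.2031]
tcp_rot: [3.142, 0.0, 0.702]
force: [-1.1, -0.1, -1.2]
grip_width: 0.0298
gripper_force: 9.0
```

Run:
```python
from h import *
# strip ends in the wrist view: level check, and clip colour between the walls (no viewing)
im=viewer.snapshot("wrist").astype(int);o=r.get_obs();print(o["time"],o["eef_pos"],o["tcp_rot"],o["grip_width"],o["gripper_force"],np.abs(o["dq"]).max())
c=im[140:400,270:350];m=((c[...,2]-c[...,0]>35)&(c[...,2]>60)&(c[...,2]-c[...,1]>20)).astype(np.uint8)
k=cv2.connectedComponentsWithStats(m);print([(k[2][i],k[3][i]+[270,140]) for i in range(1,k[0]) if k[2][i][4]>15])
s=viewer.snapshot("scene");cv2.imwrite("pics/s3.png",s)
g=cv2.cvtColor(s,cv2.COLOR_BGR2GRAY)[60:260,200:400]
l=cv2.createLineSegmentDetector().detect(g)[0][:,0]
for q in l:
    if np.hypot(q[2]-q[0],q[3]-q[1])>25:print((q+[200,60,200,60]).round())
```

```text
13.2 [0.54474041 0.39086752 0.20315728] [ 3.14147046e+00 -3.27175399e-05  7.01677805e-01] 0.029955595529212228 8.999845809303224 0.0018467912966961164
[(array([ 36, 149,  16,  33, 441], dtype=int32), array([314.10657596, 305.57596372]))]
[319. 246. 348. 248.]
[326. 198. 223. 188.]
[398. 204. 326. 195.]
[222. 202. 225. 237.]
[328. 177. 373. 183.]
[321. 163. 358. 164.]
[374. 165. 347. 171.]
[304. 131. 305. 159.]
[288. 158. 287. 128.]
[217. 176. 222. 202.]
[258. 252. 313. 256.]
[248. 118. 214. 114.]
[361. 243. 321. 241.]
[366. 190. 399. 177.]
[202.  77. 207. 111.]
[348. 190. 319. 189.]
[201. 119. 227. 122.]
[361.  75. 397.  93.]
[258. 168. 292. 169.]
[398. 109. 397. 137.]
[215.  74. 217. 101.]
[371.  83. 343.  75.]
[396.  98. 371.  84.]
[208.  98. 205.  72.]
[336.  71. 361.  74.]
[308. 247. 281. 245.]
[297. 181. 329. 183.]
[341. 139. 377. 142.]
```

Held steadily for over 2.5 s, with the clip visible in the saddle at (314,305). I'll do one numeric check that the strip is level before handing in.

Run:
```python
from h import *
p=viewer.camera_params("scene");o=r.get_obs();M=R.from_euler("xyz",o["tcp_rot"]).as_matrix()
def proj(X):
    c=p["pose"][:3,:3].T@(X-p["pose"][:3,3]);return np.round([p["cx"]-p["fx"]*c[0]/c[2],p["cy"]+p["fy"]*c[1]/c[2]],1)
for n,pts in(("near top edge",[(.052,-.015,.021),(.02,-.015,.021),(-.02,-.015,.021),(-.052,-.015,.021)]),("near bottom edge",[(.052,-.015,.0235),(-.052,-.015,.0235)]),("far edge",[(.052,.015,.021),(-.052,.015,.021)])):
    print(n,[proj(o["eef_pos"]+M@np.array(q)) for q in pts])
s=cv2.imread("pics/s3.png");l=cv2.createLineSegmentDetector().detect(cv2.cvtColor(s,cv2.COLOR_BGR2GRAY)[140:200,240:345])[0][:,0]
for q in l:
    if np.hypot(q[2]-q[0],q[3]-q[1])>9 and abs(q[3]-q[1])<8:print((q+[240,140,240,140]).round(1))
```

```text
near top edge [array([259.5, 155.4]), array([282.3, 156.8]), array([311. , 158.5]), array([334.2, 159.9])]
near bottom edge [array([259.6, 157.1]), array([334.2, 161.6])]
far edge [array([264.1, 146.9]), array([336.6, 151.2])]
[338.1 151.  318.2 150.6]
[283.1 147.5 266.9 147.5]
[343.2 197.2 323.2 195.1]
[343.3 174.4 329.  172.5]
[252.8 160.1 274.5 162. ]
[328.3 177.  343.3 178.7]
[240.6 143.  253.1 143. ]
[331.9 171.7 320.6 171.7]
[256.9 147.5 240.6 147.4]
[303.1 158.1 290.6 158. ]
[308.  162.1 343.3 164. ]
[343.1 190.1 319.4 189.1]
[240.3 156.  249.7 158.1]
[279.3 162.3 290.6 161.7]
[315.6 191.7 339.4 192.9]
[258.2 167.6 291.9 169.4]
[279.4 164.9 259.4 164.8]
[289.4 166.6 280.5 165.2]
[291.9 187.  314.5 191.4]
[271.8 179.5 291.8 186. ]
[310.6 187.1 289.3 183.5]
[296.9 180.7 329.5 183.4]
[275.6 187.  288.  188.8]
[319.4 171.7 305.6 171.8]
[250.6 174.5 240.6 173.5]
[293.1 176.1 276.9 176.5]
[328.2 184.8 343.2 185.1]
[284.4 179.4 295.6 180.5]
```

The far strip edge was measured at (267,147.5) to (338,151), against (264,146.9) to (337,151.2) predicted for a level strip, so it's level.

```bash
python3 -c "
from rig import sign_off
print(sign_off())"
```

```text
the job is handed in; nothing more can be done
None
```

The job is handed in: the clamp lever is back at its stop, and the strip is held level at 9 N, its underside about 18 cm above the bench, with the clip still in the saddle; nothing beside the fixture was approached, though I took no final look at those items.

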